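Release the tile-mould clamp

ROBOT

A 6-joint arm with a two-finger parallel gripper is mounted at the origin on the work surface. World frame = base frame: x ahead of the robot, y to its left, z up, the work surface at z = 0. Lengths are in m, angles in rad, forces in N, time in s.
With the tool pointing down it reaches from about 0.3 to 0.875 m from the base axis. Payload 6.4 kg.
Tool frame: the origin (TCP) lies midway between the tips of the shut fingers; the grasp point (between the pads) lies 19 mm behind it (ctrl.pinch_z is the distance from the TCP to the grasp point, in m); z points along the fingers, y is the line along which they close (so a half turn about z gives the same grasp; the last joint's range is limited). The gripper opens to 85 mm and grips with 20 to 120 N. Pads are 22 mm wide; open, the fingers measure 114 mm over their backs; the gripper's body (76 mm by 85 mm) begins 54 mm behind the grasp point. The pads swing forward as they close: fully open they stand 13 mm farther back than shut.
Start: joints at [-1.457, 0.181, 1.607, -0, 1.354, -0.206], TCP at [0.181, -0.546, 0.231] pointing down, gripper open.
Joint ranges: [-2.99, 2.99], [-0.89, 2.07], [0.3, 2.58], [-1.14, 4.28], [0, 2.63], [-3.12, 3.12]. Speed limits (rad/s): [2.57, 2.57, 3.01, 3.14, 3.14, 3.14].

INTERFACE

Orientations are given as a unit quaternion [w, x, y, z].
In Python, from bench import ctrl gives the robot as it stands.
- The arm moves only by the tool apply_moves, never from a script. Its argument "moves" is a list of rows, each an object with "jaw": the opening, from 0 (shut) to 1 (fully open); "offset": the shift along the tool's x, y, z in mm, a list of three; "rot": the turn, a rotation vector about the tool's x, y, z in degrees, a list of three. In form: [{"jaw": jaw, "offset": [dx, dy, dz], "rot": [ax, ay, az]}, ...]. A call has exactly 5 rows; each row shifts and turns the commanded pose from where the row before left it, along the tool's axes as they then stand; what a row does not reach is not made up. A row lasts 1/8 s, in which the tool goes at most 62.5 mm and 10.7 degrees, less where a joint would pass 70% of its speed; a pose out of reach is approached as far as the arm can. A call is refused whole if a number of a shift passes 62.5 or a number of a turn 10.7, either way. A call with a gripper value outside its range is refused whole. The fingers move at their own pace and stop on an object; the grip force is fixed at half the most. Time passes only in rows, so rows that do not move let the fingers close, or fill a call up. It gives the time, the measured TCP pose, the force, the opening and the grip force at its end, in the units of the state.
- ctrl.get_obs(): the state, without advancing time (a new reading comes with each control period).
- ctrl.camera(name): name is "side" or "top" or "wrist"; returns (picture, depth): 480x640x3 uint8, red, green, blue; 480x640 float32, m along the optical axis (not along the pixel's ray), 0 where there is no reading.
- ctrl.camera_params(name): a dict with "K" (3x3 intrinsics, pixels), "cam_to_world" (4x4, takes a point from camera to world coordinates); the wrist camera has in their place "mount" (4x4, takes a point from camera to tool coordinates, whose origin is the TCP and whose axes are the flange's). Camera axes: x right, y down, z forward; pixel columns grow to the right and rows downward; lengths in m; the calibration is good to about 2 mm. The wrist camera is an equidistant fisheye: a pixel r from the principal point sees the ray r / f radians off the axis. A picture is of the moment at which its call begins: read the wrist's pose just before it. camera_params takes no time and is no camera call.
- ctrl.hand_in(): hands the job in; it is judged then, once.
Trained networks look in the newest picture that a camera, given by its name, has taken for a name from the list of things; names that differ only in an ending like _2 or _b are one class to them, and where a whole thing is asked for, a point or a joint stands for the part that bears it (a point fixed in the world has none). Each returns a list of dicts, best first, with "score" (0 to 1); they miss things now and then, are a little off and sometimes report something else, mostly with a low value. They report only what shows in the picture. A call takes as long as a camera call.
- ctrl.outline_of(camera, target): "region" (480x640 bool, what is visible of it) and "position" ([column, row] in pixels, amid what is visible of it).
The state is a dict: "time_s": time; "q": joint angles; "dq": joint speeds; "joint_efforts": joint torques, N m; "eef_pos": TCP position; "eef_rot": TCP orientation; "wrist_force": force on the tool from outside, world axes, zero at the start; "torque": the same for the moment, N m; "opening": opening from 0.0 (shut) to 1.0 (fully open); "grasp_force": force on a finger pad.
Only numpy, scipy, OpenCV 4.12 (cv2) and the standard library are available. Lean on these libraries where they do the work, as an engineer would, in place of code of your own. Each camera call takes 0.05 s, during which the arm holds its last target. There are 200 camera calls.

TASK

The reddish terracotta tile is ready to come out of its mould: on the clamp that holds it, slide the yellow safety catch sideways, fully open, then press the red release button it uncovered all the way down and let go. Leave the catch open, and do not operate the catch or the button of the other clamp, with the white tile.

Things in the scene. Friction and masses are not known exactly. Their poses are not given: they have to be found in the camera images.
- red_clamp: Clamp with the terracotta tile, fixed on the bench, left or right. Grey base plate 220 (x) x 180 mm; origin under its centre, z up. At -x a white plaster mould with the tile under two aluminium bars (top 57 mm high); at +x, centred at x 62 mm, a blue control box 80 (x) x 160 mm, top 50 mm above the bench, with catch and button. The catch opens along +y.
- red_catch_grip (a point): Middle of the black upright grip on the yellow catch: 34 mm in x, 12 in y, 30 tall; this point is 15 mm under its top, 83 mm above the bench. Axes as the clamp's: z up, +y the way the catch opens. It stands mid-way on the yellow plate (76 in x, 48 in y, top 68 mm above the bench), which when shut covers the button. Pinch the grip or push it along +y.
- red_catch (a joint): Sliding catch of the terracotta-tile clamp, in m: 0 shut, centred over the button (it starts within 6 mm of that); 0.060 fully open, at its end stop, along +y of the clamp. Dry friction of about 2 N; it stays where it is left.
- red_button_top (a point): Centre of the top of the round red button (32 mm across), under the catch at first; at x 62, y -40 mm of the clamp, 61 mm above the bench and 11 mm above the box top when up; moves with the button. Guide rails, inner faces 30 mm away in x, rise only 5 mm from the box. With the catch fully open its plate's edge is 36 mm away along +y, the grip's face 54 mm.
- red_button (a joint): Release button of the terracotta-tile clamp, in m: 0 up, 0.006 fully down. A spring returns it: it begins to move at 1.5 N and is fully down at 5 N.
- white_catch (a joint): The like catch of the other, otherwise alike clamp, which holds a white tile: 0 shut (starts within 6 mm of that), 0.060 open, in m. Leave it alone.
- white_button (a joint): The like button of the white-tile clamp: 0 up, 0.006 down, in m. Leave it alone.

How it is judged:
On the way, in this order (a step that is already met when the one before it is completed fails the run):
1. the catch of the terracotta-tile clamp is slid open (at least 48 of its 60 mm), its button still up (value of joint red_catch above 0.048 m and value of joint red_button below 0.002 m), for 0.1 s.
2. its uncovered release button is pressed down (at least 4.5 of its 6 mm) (value of joint red_catch above 0.045 m and value of joint red_button above 0.0045 m), for 0.1 s.
At the end, for the whole second after the job is handed in: The terracotta-tile clamp's catch is left open (at least 45 of its 60 mm) and its button, after the press, is up again (within 2 mm); the white-tile clamp's catch is still shut (under 18 mm) and its button up (within 3 mm) (value of joint red_catch above 0.045 m and value of joint red_button below 0.002 m and value of joint white_catch below 0.018 m and value of joint white_button below 0.003 m); the robot touches nothing.
It fails at once if the catch or the button of the white-tile clamp is operated (catch beyond 18 mm, button down by more than 3 mm) (value of joint white_catch above 0.018 m or value of joint white_button above 0.003 m).
It also fails if it takes over 35 s, if anything falls off the work surface, if the arm or the gripper's body presses on something with over 40 N, if the wrist force passes 120 N, or if a joint passes its speed limit or range.

## Working session

There is one attempt and no reset: what is moved stays moved. The work goes in short steps, Python scripts to look and compute and a tool call to move; the robot and the scene stay as the last step left them, time stands still between calls to the robot, and variables do not carry over. Pictures are saved under pics/ and viewed, at most 10 in all, crops included, and the job is handed in when it is done.

Besides the shell and the picture viewer there is one more tool, called as a command line: name --argument value ..., lists and objects as JSON in quotes. apply_moves: Moves the arm, as the interface text tells. Its arguments: {"type":"object","properties":{"moves":{"type":"array"}},"required":["moves"]}

```bash
mkdir -p pics; ls; cat > h.py <<'E'
import numpy as np, cv2
from bench import ctrl
from scipy.spatial.transform import Rotation as R
def world(cam, depth, px):
    p=ctrl.camera_params(cam); K=np.array(p["K"]); T=np.array(p["cam_to_world"])
    px=np.atleast_2d(px).astype(float); d=depth[px[:,1].astype(int),px[:,0].astype(int)]
    c=np.c_[(px[:,0]-K[0,2])/K[0,0]*d,(px[:,1]-K[1,2])/K[1,1]*d,d]
    return (c@T[:3,:3].T+T[:3,3])[d>0]
def region_pts(cam,depth,reg):
    r,c=np.nonzero(reg); return world(cam,depth,np.c_[c,r])
E
python3 - <<'E'
from h import *
s=ctrl.get_obs(); print({k:np.round(v,3) for k,v in s.items()})
pics=[]
for cam in ["top","side"]:
    im,d=ctrl.camera(cam); cv2.imwrite(f"pics/{cam}0.png",im[:,:,::-1])
    np.savez(f"{cam}0.npz",im=im,d=d)
    for t in ["red_clamp","red_catch_grip","red_catch","red_button_top","white_catch"]:
        for o in ctrl.outline_of(cam,t)[:2]:
            P=region_pts(cam,d,o["region"])
            print(cam,t,round(o["score"],2),np.round(o["position"]),len(P),np.round(np.median(P,0),3) if len(P) else "",np.round(np.percentile(P,[3,97],axis=0),3).tolist() if len(P) else "")
    pr=ctrl.camera_params(cam); print(np.round(pr["cam_to_world"],3).tolist())
E
```

```text
pics
{'time_s': np.float64(0.0), 'q': array([-1.457,  0.182,  1.608,  0.   ,  1.354, -0.206]), 'dq': array([-0.001,  0.   , -0.001, -0.001,  0.002,  0.001]), 'joint_efforts': array([ 1.0000e-03, -4.4487e+01, -3.5134e+01, -0.0000e+00,  9.0000e-03,
       -0.0000e+00]), 'eef_pos': array([ 0.181, -0.545,  0.23 ]), 'eef_rot': array([-0.001,  0.987,  0.159,  0.   ]), 'wrist_force': array([ 0.203,  1.121, -0.386]), 'torque': array([-0.026,  0.001,  0.01 ]), 'grasp_force': np.float64(0.0), 'opening': np.float64(1.0)}
top red_clamp 0.58 [427. 243.] 15203 [ 0.532 -0.191  0.046] [[0.434, -0.275, 0.009], [0.632, -0.114, 0.07]]
top red_catch_grip 0.65 [464. 197.] 1582 [ 0.593 -0.236  0.069] [[0.56, -0.263, 0.065], [0.633, -0.218, 0.099]]
top red_catch 0.57 [462. 200.] 1624 [ 0.593 -0.236  0.068] [[0.56, -0.264, 0.058], [0.633, -0.217, 0.099]]
top red_button_top 0.42 [465. 199.] 1494 [ 0.591 -0.236  0.069] [[0.56, -0.262, 0.065], [0.631, -0.218, 0.099]]
top white_catch 0.82 [203. 248.] 1746 [0.53  0.147 0.069] [[0.495, 0.125, 0.055], [0.569, 0.176, 0.099]]
[[-0.026, -0.984, 0.177, 0.417], [-1.0, 0.025, -0.012, -0.023], [0.008, -0.178, -0.984, 0.77], [0.0, 0.0, 0.0, 1.0]]
side red_clamp 0.56 [341. 201.] 8471 [ 0.54  -0.157  0.043] [[0.439, -0.254, 0.006], [0.636, -0.106, 0.07]]
side red_catch_grip 0.65 [315. 164.] 788 [ 0.599 -0.232  0.068] [[0.563, -0.258, 0.058], [0.636, -0.212, 0.097]]
side red_catch 0.77 [314. 165.] 742 [ 0.599 -0.232  0.068] [[0.564, -0.257, 0.064], [0.635, -0.213, 0.097]]
side white_catch 0.56 [317. 328.] 1809 [0.534 0.16  0.068] [[0.498, 0.132, 0.064], [0.569, 0.181, 0.097]]
[[-0.99, -0.101, 0.096, 0.48], [-0.138, 0.636, -0.759, 0.597], [0.015, -0.765, -0.644, 0.601], [0.0, 0.0, 0.0, 1.0]]
```

View pics/top0.png

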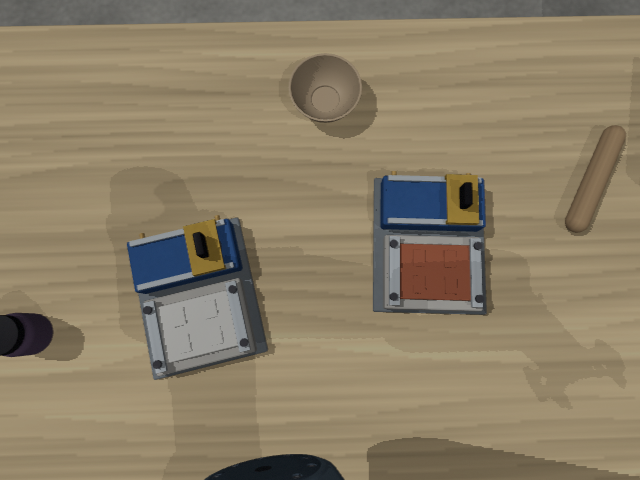

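```bash
python3 - <<'E'
from h import *
# geometric: grip tops z>0.085, plates .064-.072 from both cams in the red clamp area
for cam in ["top","side"]:
    z=np.load(cam+"0.npz"); d=z["d"]; im=z["im"].astype(int)
    rr,cc=np.nonzero(d>0); P=world(cam,d,np.c_[cc,rr]); col=im[rr,cc]
    m=(P[:,0]>.3)&(P[:,0]<.75)&(P[:,1]<-.05)&(P[:,1]>-.4)
    g=m&(P[:,2]>.093)&(P[:,2]<.105); yl=m&(P[:,2]>.063)&(P[:,2]<.074)&(col[:,0]>110)&(col[:,2]<0.6*col[:,0])&(col[:,1]>.6*col[:,0])
    for n,k in (("grip",g),("yellow",yl)):
        r=cv2.minAreaRect((P[k][:,:2]*1000).astype(np.float32)); print(cam,n,k.sum(),np.round(r[0],1),np.round(r[1],1),round(r[2],1),np.round(P[k].mean(0),4))
    # box top
    b=m&(P[:,2]>.045)&(P[:,2]<.054)&(col[:,2]>col[:,0]*1.3)
    r=cv2.minAreaRect((P[b][:,:2]*1000).astype(np.float32)); print(cam,"box",b.sum(),np.round(r[0],1),np.round(r[1],1),round(r[2],1))
    bp=m&(P[:,2]>.003)&(P[:,2]<.06)&(np.abs(P[:,0]-.53)<.2)
E
```

```text
top grip 207 [ 596.9 -240. ] [12.4 34. ] 85.9 [ 0.5967 -0.2398  0.0977]
top yellow 1003 [ 597. -240.] [47.5 76.3] 86.4 [ 0.5963 -0.2356  0.0682]
top box 2830 [ 598.  -201.3] [159.2  78.5] 86.9
side grip 85 [ 599.2 -236.8] [15.9 32.9] 87.3 [ 0.5994 -0.235   0.0963]
side yellow 423 [ 599.8 -235.5] [51.4 76.2] 87.3 [ 0.5991 -0.2304  0.067 ]
side box 1253 [ 600.7 -194.6] [158.3  77.6] 87.2
```

The top view shows the terracotta clamp on the right, box spanning about (380–485, 175–230). Its catch is at about (465, 197), at the box's right (-y) end, so it opens towards +y (left). Both views agree on the grip at about (598, -238) mm with yaw -3.2°. I'll push it with shut fingers from the -y side.

apply_moves --moves '[{"jaw":0,"offset":[48,-12.5,0],"rot":[0,0,0]},{"jaw":0,"offset":[48,-12.5,0],"rot":[0,0,0]},{"jaw":0,"offset":[48,-12.5,0],"rot":[0,0,0]},{"jaw":0,"offset":[48,-12.5,0],"rot":[0,0,0]},{"jaw":0,"offset":[48,-12.5,0],"rot":[0,0,0]}]'

```text
time_s: 1.23
eef_pos: [0.3902, -0.4101, 0.2315]
eef_rot: [0.0, 0.987, 0.159, 0.0]
wrist_force: [0.6, 0.1, -0.5]
opening: -0.001
grasp_force: 0.0
```

apply_moves --moves '[{"jaw":0,"offset":[48,-12.5,0],"rot":[0,0,0]},{"jaw":0,"offset":[48,-12.5,0],"rot":[0,0,0]},{"jaw":0,"offset":[48,-12.5,0],"rot":[0,0,0]},{"jaw":0,"offset":[48,-12.5,0],"rot":[0,0,0]},{"jaw":0,"offset":[48,-12.5,0],"rot":[0,0,0]}]'

```text
time_s: 1.85
eef_pos: [0.5985, -0.2753, 0.2314]
eef_rot: [0.0, 0.987, 0.159, 0.0]
wrist_force: [-0.4, -0.2, -0.4]
opening: -0.002
grasp_force: 0.0
```

apply_moves --moves '[{"jaw":0,"offset":[0,0,0],"rot":[0,0,7.2]},{"jaw":0,"offset":[0,0,0],"rot":[0,0,7.2]},{"jaw":0,"offset":[0,0,0],"rot":[0,0,7.2]},{"jaw":0,"offset":[0,0,0],"rot":[0,0,0]},{"jaw":0,"offset":[0,0,0],"rot":[0,0,0]}]'

```text
time_s: 2.48
eef_pos: [0.5971, -0.2763, 0.2313]
eef_rot: [-0.0, 1.0, -0.027, -0.0]
wrist_force: [-0.1, -0.1, -0.6]
opening: -0.005
grasp_force: 0.0
```

```bash
cat >> h.py <<'E'
def wrist_cloud():
    s=ctrl.get_obs(); im,d=ctrl.camera("wrist"); p=ctrl.camera_params("wrist"); K=np.array(p["K"]); M=np.array(p["mount"])
    q=s["eef_rot"]; Rt=R.from_quat([q[1],q[2],q[3],q[0]]).as_matrix()
    v,u=np.mgrid[0:480,0:640]; a=(u-K[0,2])/K[0,0]; b=(v-K[1,2])/K[1,1]; th=np.hypot(a,b); ok=(d>0)&(th<1.4)
    t=np.tan(th)/np.maximum(th,1e-9); c=np.stack([a*t*d,b*t*d,d],-1)
    P=(c@M[:3,:3].T+M[:3,3])@Rt.T+s["eef_pos"]; P[~ok]=np.nan
    return s,im,P
def analyse(P,im):
    col=im.astype(int); m=(P[...,0]>.45)&(P[...,0]<.75)&(P[...,1]<-.08)&(P[...,1]>-.36)
    z=P[...,2]
    g=m&(z>.093)&(z<.105)&(col.max(-1)<90); y=m&(z>.062)&(z<.075)&(col[...,0]>100)&(col[...,2]<.6*col[...,0])&(col[...,1]>.55*col[...,0])
    b=m&(z>.044)&(z<.055)&(col[...,2]>col[...,0]*1.3); r=m&(z>.05)&(z<.07)&(col[...,0]>100)&(col[...,1]<.4*col[...,0])
    for n,k in (("grip",g),("yellow",y),("box",b),("red",r)):
        if k.sum()>5:
            q=P[k]; lo,hi=np.percentile(q[:,:2],[1,99],axis=0); q=q[((q[:,:2]>=lo)&(q[:,:2]<=hi)).all(1)]
            e=cv2.minAreaRect((q[:,:2]*1000).astype(np.float32)); print(n,k.sum(),np.round(e[0],1),np.round(e[1],1),round(e[2],1),"z",round(float(np.median(q[:,2])),4))
E
python3 - <<'E'
from h import *
s,im,P=wrist_cloud(); cv2.imwrite("pics/w1.png",im[:,:,::-1]); print(s["eef_pos"]); analyse(P,im)
E
```

```text
[ 0.59711879 -0.2763388   0.23127341]
grip 580 [ 599.4 -243.5] [10.8 31.6] 87.7 z 0.0991
yellow 3937 [ 599.3 -243.4] [48.  74.4] 89.7 z 0.0693
box 7289 [ 605.4 -204.9] [156.5  71.1] 87.6 z 0.0512
```

View pics/w1.png

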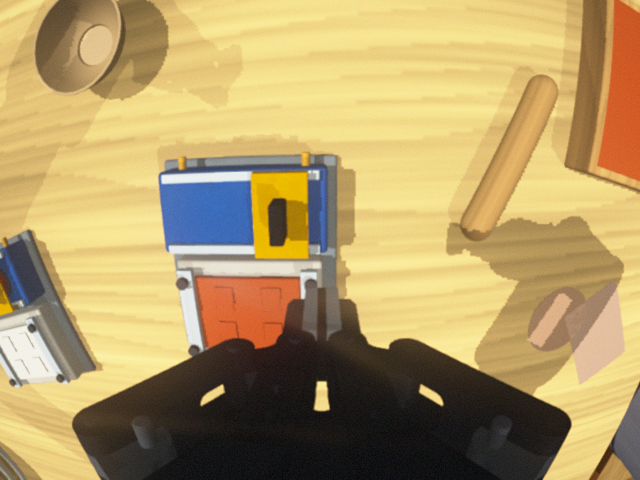

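The wrist view shows the catch shut with the grip at about (278, 222) and the tile below it. The three views put the grip near (598.5, -240.5). Next I'll descend beside it on the -y side.

apply_moves --moves '[{"jaw":0,"offset":[1,0,45],"rot":[0,0,0]},{"jaw":0,"offset":[0,0,45],"rot":[0,0,0]},{"jaw":0,"offset":[0,0,40],"rot":[0,0,0]},{"jaw":0,"offset":[0,0,21],"rot":[0,0,0]},{"jaw":0,"offset":[0,0,0],"rot":[0,0,0]}]'

```text
time_s: 3.15
eef_pos: [0.5973, -0.2758, 0.0789]
eef_rot: [-0.001, 1.0, -0.028, -0.001]
wrist_force: [-0.2, 0.2, -0.3]
opening: -0.003
grasp_force: 0.0
```

apply_moves --moves '[{"jaw":0,"offset":[0,-8,0],"rot":[0,0,0]},{"jaw":0,"offset":[0,-8,0],"rot":[0,0,0]},{"jaw":0,"offset":[0,-8,0],"rot":[0,0,0]},{"jaw":0,"offset":[0,-8,0],"rot":[0,0,0]},{"jaw":0,"offset":[0,-8,0],"rot":[0,0,0]}]'

```text
time_s: 3.78
eef_pos: [0.6008, -0.2361, 0.0809]
eef_rot: [0.0, 1.0, -0.029, 0.0]
wrist_force: [-0.2, -1.7, 1.0]
opening: -0.002
grasp_force: 1.1
```

apply_moves --moves '[{"jaw":0,"offset":[0,-7,0],"rot":[0,0,0]},{"jaw":0,"offset":[0,-7,0],"rot":[0,0,0]},{"jaw":0,"offset":[0,-7,0],"rot":[0,0,0]},{"jaw":0,"offset":[0,-4,0],"rot":[0,0,0]},{"jaw":0,"offset":[0,-2,0],"rot":[0,0,0]}]'

```text
time_s: 4.4
eef_pos: [0.6019, -0.2091, 0.0802]
eef_rot: [-0.0, 1.0, -0.028, -0.0]
wrist_force: [-0.3, -1.7, 1.4]
opening: 0.001
grasp_force: 1.0
```

```bash
python3 - <<'E'
from h import *
print(ctrl.get_obs()["wrist_force"])
s,im,P=wrist_cloud(); cv2.imwrite("pics/w2.png",im[:,:,::-1]); print(s["eef_pos"]); analyse(P,im)
for cam in ["top","side"]:
    im,d=ctrl.camera(cam); v,u=np.mgrid[0:480,0:640]; Q=world(cam,np.where(d>0,d,1e-3),np.c_[u.ravel(),v.ravel()]).reshape(480,640,3); print(cam); analyse(Q,im)
E
```

```text
[-0.33495031 -1.72141932  1.37615124]
[ 0.60188955 -0.2091227   0.0801792 ]
grip 2092 [ 606.5 -205.9] [38.2 23.1] 89.1 z 0.0991
yellow 8388 [ 609.7 -192.4] [47.5 59.7] 89.3 z 0.0693
box 15647 [ 605.5 -204.3] [155.4  73.2] 89.2 z 0.0512
red 2985 [ 599.4 -243.5] [28.8 29.5] 89.5 z 0.0621
top
yellow 9 [ 635.1 -167.1] [0.7 7.2] 86.4 z 0.0684
box 838 [ 600.2 -142.2] [40.8 74.5] 87.2 z 0.0501
side
grip 148 [ 602.6 -187.2] [31.1 25.2] 21.8 z 0.0973
yellow 490 [ 602.2 -184. ] [48.1 75.1] 89.3 z 0.0669
box 949 [ 599.5 -194.1] [155.8  74.8] 87.2 z 0.0489
red 14 [ 587.7 -238.7] [ 3.9 13.9] 8.1 z 0.0596
```

The button is uncovered, with the catch about 51 mm open and 9 mm left. I'll ease it to the stop.

apply_moves --moves '[{"jaw":0,"offset":[0,-2,0],"rot":[0,0,0]},{"jaw":0,"offset":[0,-2,0],"rot":[0,0,0]},{"jaw":0,"offset":[0,-2,0],"rot":[0,0,0]},{"jaw":0,"offset":[0,-1.5,0],"rot":[0,0,0]},{"jaw":0,"offset":[0,0,0],"rot":[0,0,0]}]'

```text
time_s: 5.18
eef_pos: [0.6022, -0.2016, 0.0801]
eef_rot: [-0.0, 1.0, -0.029, -0.0]
wrist_force: [-0.2, -0.4, -0.2]
opening: -0.004
grasp_force: 0.4
```

apply_moves --moves '[{"jaw":0,"offset":[0,-1,0],"rot":[0,0,0]},{"jaw":0,"offset":[0,-0.5,0],"rot":[0,0,0]},{"jaw":0,"offset":[0,-0.5,0],"rot":[0,0,0]},{"jaw":0,"offset":[0,0,0],"rot":[0,0,0]},{"jaw":0,"offset":[0,0,0],"rot":[0,0,0]}]'

```text
time_s: 5.8
eef_pos: [0.6023, -0.2012, 0.0802]
eef_rot: [0.001, 1.0, -0.029, -0.0]
wrist_force: [-1.6, -6.2, -2.5]
opening: -0.003
grasp_force: 3.3
```

At the stop (6 N, no more motion). Now I back off to above the button and descend.

apply_moves --moves '[{"jaw":0,"offset":[0,10,0],"rot":[0,0,0]},{"jaw":0,"offset":[-1,16,0],"rot":[0,0,0]},{"jaw":0,"offset":[0,15,0],"rot":[0,0,0]},{"jaw":0,"offset":[0,0,8],"rot":[0,0,0]},{"jaw":0,"offset":[0,0,5],"rot":[0,0,0]}]'

```text
time_s: 6.42
eef_pos: [0.5987, -0.2406, 0.0663]
eef_rot: [-0.0, 1.0, -0.029, -0.0]
wrist_force: [-0.9, -0.2, -0.5]
opening: 0.0
grasp_force: 0.0
```

```bash
python3 - <<'E'
from h import *
s,im,P=wrist_cloud(); cv2.imwrite("pics/w3.png",im[:,:,::-1]); print(s["eef_pos"],s["wrist_force"]); analyse(P,im)
E
```

```text
[ 0.59868985 -0.24061178  0.06626731] [-0.92406623 -0.16836243 -0.53966131]
grip 2902 [ 604.3 -217.8] [76.1 28.5] 90.0 z 0.0989
yellow 8966 [ 610.8 -184.9] [48.2 58. ] 87.8 z 0.0692
box 16809 [ 605.8 -204.9] [156.1  70.8] 87.9 z 0.0512
red 1558 [ 606.9 -244.4] [29.1 14.9] 86.3 z 0.0618
```

View pics/w3.png

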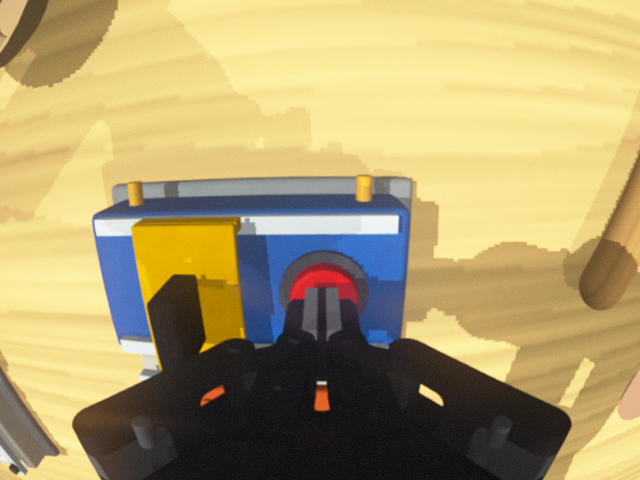

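The fingers at (322, 300) sit over the red button (centred near column 323), and the catch is fully open at columns 135–240. Next is the press.

apply_moves --moves '[{"jaw":0,"offset":[0,0,3],"rot":[0,0,0]},{"jaw":0,"offset":[0,0,3],"rot":[0,0,0]},{"jaw":0,"offset":[0,0,2],"rot":[0,0,0]},{"jaw":0,"offset":[0,0,1],"rot":[0,0,0]},{"jaw":0,"offset":[0,0,1],"rot":[0,0,0]}]'

```text
time_s: 7.1
eef_pos: [0.5993, -0.2405, 0.0575]
eef_rot: [-0.0, 1.0, -0.029, 0.0]
wrist_force: [-0.9, 2.9, 3.1]
opening: -0.001
grasp_force: 1.7
```

apply_moves --moves '[{"jaw":0,"offset":[0,0,1],"rot":[0,0,0]},{"jaw":0,"offset":[0,0,1],"rot":[0,0,0]},{"jaw":0,"offset":[0,0,1],"rot":[0,0,0]},{"jaw":0,"offset":[0,0,0.5],"rot":[0,0,0]},{"jaw":0,"offset":[0,0,0],"rot":[0,0,0]}]'

```text
time_s: 7.72
eef_pos: [0.5993, -0.2406, 0.0549]
eef_rot: [-0.0, 1.0, -0.029, 0.0]
wrist_force: [-3.3, 6.0, 12.0]
opening: 0.001
grasp_force: 5.8
```

12 N at z 54.9 mm means it has bottomed. I hold briefly, then lift straight up.

apply_moves --moves '[{"jaw":0,"offset":[0,0,0.5],"rot":[0,0,0]},{"jaw":0,"offset":[0,0,0],"rot":[0,0,0]},{"jaw":0,"offset":[0,0,0],"rot":[0,0,0]},{"jaw":0,"offset":[0,0,-10],"rot":[0,0,0]},{"jaw":0,"offset":[0,0,-20],"rot":[0,0,0]}]'

```text
time_s: 8.35
eef_pos: [0.5983, -0.2409, 0.0828]
eef_rot: [-0.0, 1.0, -0.029, -0.001]
wrist_force: [0.1, -0.2, -0.4]
opening: -0.001
grasp_force: 0.0
```

apply_moves --moves '[{"jaw":0,"offset":[0,0,-40],"rot":[0,0,0]},{"jaw":0,"offset":[0,0,-40],"rot":[0,0,0]},{"jaw":0,"offset":[0,0,-40],"rot":[0,0,0]},{"jaw":0,"offset":[0,0,0],"rot":[0,0,0]},{"jaw":0,"offset":[0,0,0],"rot":[0,0,0]}]'

```text
time_s: 8.98
eef_pos: [0.5989, -0.2411, 0.2033]
eef_rot: [0.0, 1.0, -0.029, -0.0]
wrist_force: [-0.1, -0.4, -0.3]
opening: -0.002
grasp_force: 0.0
```

```bash
python3 - <<'E'
from h import *
s,im,P=wrist_cloud(); cv2.imwrite("pics/w4.png",im[:,:,::-1]); print(s["eef_pos"],s["wrist_force"]); analyse(P,im)
E
```

```text
[ 0.59887079 -0.24106853  0.20334184] [-0.0750201  -0.39465714 -0.27812253]
grip 744 [ 602.3 -184.9] [11.6 31.6] 89.2 z 0.0991
yellow 4370 [ 602.  -184.6] [47.8 75.1] 89.3 z 0.0693
box 7306 [ 605.  -205.1] [157.1  72.4] 88.5 z 0.0512
red 1174 [ 599.1 -243.9] [28.9 28.9] 87.4 z 0.0622
```

View pics/w4.png

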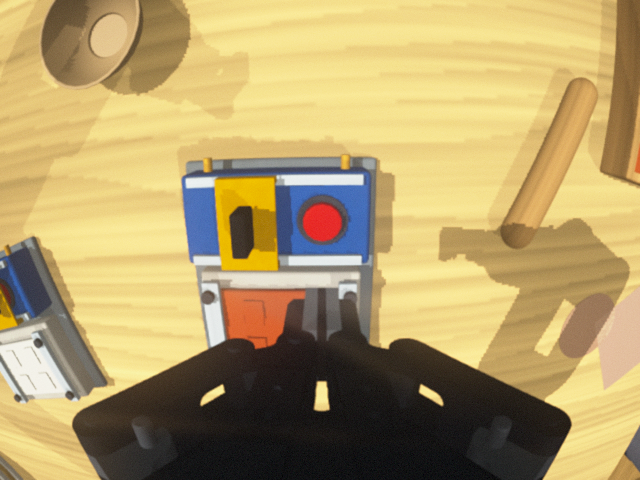

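The catch is open about 59 mm (grip at about (242, 232)), the red button at (322, 222) is back up at z 62 mm, and the arm is clear. I'm handing in.

```bash
python3 -c "
from bench import ctrl
print(ctrl.hand_in())"
```

```text
the job is handed in; nothing more can be done
None
```

The job is handed in, with no verdict returned: the terracotta clamp's catch was pushed to its end stop (about 59 mm open), its button was pressed to the bottom and came back up, and the arm ended clear without operating the white clamp.

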